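Clamp the marble tiles on edge with a square key

ROBOT

A 6-joint arm with a two-finger parallel gripper is mounted at the origin on a cart in front of the work surface, level with it; the furniture and walls round the work are solid. World frame = base frame: x ahead of the robot, y to its left, z up, the work surface at z = 0. Lengths are in m, angles in rad, forces in N, time in s.
With the tool pointing down it reaches from about 0.325 to 0.9 m from the base axis. Payload 6.1 kg.
Tool frame: the origin (TCP) lies midway between the tips of the shut fingers; the grasp point (between the pads) lies 19 mm behind it; z points along the fingers, y is the line along which they close (so a half turn about z gives the same grasp; the last joint's range is limited). The gripper opens to 85 mm and grips with 20 to 120 N. Pads are 22 mm wide; open, the fingers measure 114 mm over their backs; the gripper's body (76 mm by 85 mm) begins 54 mm behind the grasp point. The pads swing forward as they close: fully open they stand 13 mm farther back than shut.
Start: joints at [1.17, 0.22, 1.526, -0, 1.395, -0.126], TCP at [0.17, 0.602, 0.231] pointing down, gripper open.
Joint ranges: [-2.98, 2.98], [-0.91, 2.08], [0.09, 2.57], [-1.24, 4.39], [0.2, 2.65], [-2.68, 2.68]. Speed limits (rad/s): [2.57, 2.57, 3.01, 3.14, 3.14, 3.14].

INTERFACE

Orientations are given as [roll, pitch, yaw] about the fixed x, y, z axes, in that order (R = Rz(yaw) Ry(pitch) Rx(roll)).
In Python, from plant import movep, move_l, set_joints, gripper_to, hold, inverse_kinematics, observe, get_image, get_calibration, Unreachable, job_done gives the robot as it stands. Calls block until the motion is done:
- movep(position, orientation): joint-space move of the TCP to a pose.
- move_l(position, feed=0.15, rotation=None, max_force=None): straight line of the TCP; rotation=None keeps the orientation; feed is the mean speed in m/s. With max_force (N) it stops when the force on the tool has changed by that much, and returns True; else False.
- set_joints(angles): joint-space move.
- gripper_to(opening, f_grip=None): finger opening in m; f_grip is the grip in N (None keeps the last); returns when the fingers have stopped.
- hold(seconds).
- inverse_kinematics(position, orientation): joint angles nearest the present ones, or None.
- observe(): the state.
- get_image(name): name is "scene" or "top"; returns (picture, depth): 400x640x3 uint8, red, green, blue; 400x640 float32, m along the optical axis (not along the pixel's ray), 0 where there is no reading.
- get_calibration(name): a dict with "intrinsics" (3x3 intrinsics, pixels), "world_from_camera" (4x4, takes a point from camera to world coordinates). Camera axes: x right, y down, z forward; pixel columns grow to the right and rows downward; lengths in m; the calibration is good to about 2 mm. A picture is of the moment at which its call begins. get_calibration takes no time and is no camera call.
A pose or a line that the arm cannot do raises Unreachable and nothing moves.
- job_done(): hands the job in; it is judged then, once.
The state is a dict: "time_s": time; "q": joint angles; "joint_velocities": joint speeds; "joint_torque": joint torques, N m; "eef_pos": TCP position; "tcp_rot": TCP orientation; "ft_force": force on the tool from outside, world axes, zero at the start; "torque": the same for the moment, N m; "opening": finger opening in m; "grasp_force": force on a finger pad.
Only numpy, scipy, OpenCV 4.12 (cv2) and the standard library are available. Lean on these libraries where they do the work, as an engineer would, in place of code of your own. Each camera call takes 0.05 s, during which the arm holds its last target. There are 200 camera calls.

TASK

With the loose square key from the stand in the recessed square socket, first turn the spindle of the tile press anticlockwise as far as it goes to open the clamp (pointer at the short mark); then stand every marble tile upright on a narrow edge in the press, side by side, a broad face to the low fence. With the key fully in the socket turn clockwise as far as it goes (pointer at the long mark) so that the bar holds the tiles, and put the key back upright in its stand; leave the hammer and the marker alone.

Things in the scene. Friction and masses are not known exactly. Their poses are not given: they have to be found in the camera images.
- tile_1: square marble tile, 60 x 60 x 20 mm, 0.2 kg, pale, one of two or three alike (absent ones read None); lies flat at the start. Origin at its centre, x and y along the 60 mm sides, z through the 20 mm thickness
- tile_2: square marble tile, 60 x 60 x 20 mm, 0.2 kg, pale, one of two or three alike (absent ones read None); lies flat at the start. Origin at its centre, x and y along the 60 mm sides, z through the 20 mm thickness
- tile_3: square marble tile, 60 x 60 x 20 mm, 0.2 kg, pale, one of two or three alike (absent ones read None); lies flat at the start. Origin at its centre, x and y along the 60 mm sides, z through the 20 mm thickness
- press: tile press, grey, fixed. Origin at table height; x points from clamp bar to fence (away from the robot at yaw 0), y along the fence, z up. Base plate top 12 mm high, x -62 to +50 mm. Tiles stand on it between bar and fence, centre at y -125 to +125 mm. Rails 38 mm high at x = -62 to -52 mm and at the ends y = +-158 to +-168 mm. Spindle housing: 90 x 90 x 40 mm, centred at x = 0, y = -215 mm
- fence (a point): foot of the press's fence face, on the base plate (12 mm high), at mid-length; x, y, z as the press. The fence is a low aluminium wall 14 mm thick, top 40 mm above the table, reaching 168 mm to either side along y; in press coordinates its face is at x = 30 mm, y = 0
- bar_face (a point): middle of the clamp bar's rubber face, 26 mm above the table; the bar (16 mm thick) reaches 155 mm to either side along press y, top 38 mm high. 36 mm from the fence face at spindle 0, it moves towards it 11 mm per radian of the spindle, to 21.5 mm from it, and pushes tiles standing off the fence against it
- socket (a point): centre of the mouth of the square socket in the spindle, 37 mm above the table in a round well of the press housing (3 mm below the housing's top). The hole is 18 x 18 mm, 22 mm deep, its sides along this point's x and y; the point turns with the spindle. A pointer 7 mm wide and 5 mm above the mouth lies along the point's +x from 15 to 39 mm
- spindle (a joint): angle of the spindle, rad, growing clockwise seen from above: 0 = clamp fully open (pointer at the short mark), 1.3 = fully clamped, hard stop (pointer at the long mark). Starts between 0.9 and 1.2; turns lightly (under 0.3 N m) and stays where it is left
- key: loose steel square key, 82 mm tall, 0.12 kg, upright in its stand at the start. Origin at the centre of its lower tip, z up the shank. Shank 16 x 16 mm, sides along x and y, tapering to 11 x 11 mm over the lowest 8 mm; on top a flat paddle grip 56 mm along x, 12 mm thick along y, 54 to 82 mm above the tip. Fits the socket in any of four quarter turns, with 0.13 rad of play
- key_stand: wooden block 70 x 70 x 34 mm fixed on the table, origin at the centre of its underside; a square hole 19 x 19 mm, 30 mm deep, in its top centre, sides along the block's x and y, holds the key (key tip at 4 mm height)
- hammer: loose hammer, 229 x 150 x 23 mm, lying on the left; leave alone
- marker: loose marker, 135 mm long, lying on the right, beyond the key stand; leave alone

How it is judged:
On the way, in this order (a step that is already met when the one before it is completed fails the run):
1. the key, fully down in the socket, has turned the spindle open (horizontal distance between key and socket below 0.005 m and z of key in the frame of socket below -0.017 m and angle between the z axis of key and the z axis of press, either way round below 0.12 rad and value of joint spindle below 0.1 rad), for 0.1 s.
2. all tiles stand on a narrow edge between bar and fence, clamp open (angle between the z axis of each of tile_1, tile_2, tile_3 and the x axis of press, either way round below 0.2 rad and x of tile_1 in the frame of press between 0 and 0.026 m and y of tile_1 in the frame of press between -0.14 and 0.14 m and height (world z) of tile_1 between 0.036 and 0.048 m and x of tile_2 in the frame of press between 0 and 0.026 m and y of tile_2 in the frame of press between -0.14 and 0.14 m and height (world z) of tile_2 between 0.036 and 0.048 m and x of tile_3 in the frame of press between 0 and 0.026 m and y of tile_3 in the frame of press between -0.14 and 0.14 m and height (world z) of tile_3 between 0.036 and 0.048 m and value of joint spindle below 0.3 rad), for 0.2 s.
3. the key, in the socket, has turned the spindle to the long mark (horizontal distance between key and socket below 0.005 m and z of key in the frame of socket below -0.017 m and angle between the z axis of key and the z axis of press, either way round below 0.12 rad and value of joint spindle above 1.2 rad), for 0.1 s.
At the end, for the whole second after the job is handed in: Every tile present stands on a narrow edge (broad face parallel to the fence within 0.12 rad) on the base plate between bar and fence; spindle past 1.2 rad; the key rests in its stand (tip within 6 mm of the centre, at most 10 mm above the table, upright within 0.15 rad) (angle between the z axis of each of tile_1, tile_2, tile_3 and the x axis of press, either way round below 0.12 rad and x of tile_1 in the frame of press between 0.013 and 0.026 m and y of tile_1 in the frame of press between -0.14 and 0.14 m and height (world z) of tile_1 between 0.036 and 0.048 m and x of tile_2 in the frame of press between 0.013 and 0.026 m and y of tile_2 in the frame of press between -0.14 and 0.14 m and height (world z) of tile_2 between 0.036 and 0.048 m and x of tile_3 in the frame of press between 0.013 and 0.026 m and y of tile_3 in the frame of press between -0.14 and 0.14 m and height (world z) of tile_3 between 0.036 and 0.048 m and value of joint spindle above 1.2 rad and horizontal distance between key and key_stand below 0.006 m and z of key in the frame of key_stand below 0.01 m and angle between the z axis of key and the z axis of key_stand, either way round below 0.15 rad and linear speed of each of key, tile_1, tile_2, tile_3 below 0.02 m/s); the robot touches nothing.
It fails at once if the hammer is disturbed (moved over 40 mm) (distance of hammer from where it was at the start of the episode above 0.04 m).
It fails at once if the marker is disturbed (moved over 40 mm) (distance of marker from where it was at the start of the episode above 0.04 m).
Of tile_1, tile_2, tile_3 only 2 to 3 are there at a start; the rules pass over those that are not, and their reading is None.
At some moment in a run one of tile_1, tile_2, tile_3 may be knocked a few centimetres aside while the robot is not near it.
It also fails if it takes over 208 s, if anything falls off the work surface, if the arm or the gripper's body presses on something with over 40 N, if the wrist force passes 120 N, or if a joint passes its speed limit or range.

## Working session

There is one attempt and no reset: what is moved stays moved. The work goes in short steps, each a Python script; the robot and the scene stay as the last script left them, time stands still between calls to the robot, and variables do not carry over. Pictures are saved under pics/ and viewed, at most 14 in all, crops included, and the job is handed in when it is done.

```bash
ls; mkdir -p pics; cat > h.py <<'E'
import numpy as np, cv2
from plant import *
def grab(cam):
    im,d=get_image(cam); c=get_calibration(cam)
    K=np.array(c["intrinsics"]);T=np.array(c["world_from_camera"])
    v,u=np.mgrid[0:400,0:640]
    P=np.stack([(u-K[0,2])/K[0,0]*d,(v-K[1,2])/K[1,1]*d,d],-1)
    W=P@T[:3,:3].T+T[:3,3]; W[d==0]=np.nan
    return im,d,W
def save(n,im): cv2.imwrite('pics/'+n,im[:,:,::-1])
E
python3 - <<'E'
from h import *
for c in("scene","top"):
    im,d,W=grab(c); save(c+'0.png',im); np.savez('pics/'+c+'0.npz',im=im,d=d,W=W)
    k=get_calibration(c);print(np.round(k["intrinsics"],1),np.round(k["world_from_camera"],3))
print(observe())
E
```

```text
pics
[[373.4   0.  320.6]
 [  0.  373.4 204.3]
 [  0.    0.    1. ]] [[-0.497 -0.377  0.781 -0.2  ]
 [-0.867  0.228 -0.442  0.432]
 [-0.011 -0.898 -0.44   0.478]
 [ 0.     0.     0.     1.   ]]
[[408.8   0.  309.6]
 [  0.  408.8 201.9]
 [  0.    0.    1. ]] [[-0.009 -0.992  0.122  0.418]
 [-1.     0.008 -0.012 -0.004]
 [ 0.011 -0.122 -0.992  1.25 ]
 [ 0.     0.     0.     1.   ]]
{'time_s': 0.1, 'q': array([ 1.16993622e+00,  2.21160300e-01,  1.52743886e+00, -4.41895375e-06,
        1.39472274e+00, -1.26074497e-01]), 'joint_velocities': array([-0.00022144,  0.0001527 , -0.00309884,  0.00076209,  0.00021092,
       -0.00186646]), 'joint_torque': array([ 7.60262246e-04, -4.98248076e+01, -3.90546584e+01, -2.49341122e-05,
        5.77486193e-03, -5.28440992e-06]), 'eef_pos': array([0.16937131, 0.60106821, 0.23033119]), 'tcp_rot': array([-3.13987658e+00, -2.13121979e-04,  2.86680764e+00]), 'ft_force': array([ 0.6292048 , -0.18504534,  0.45238175]), 'torque': array([0.02502163, 0.06126343, 0.04250089]), 'grasp_force': 0.0, 'opening': 0.08578143858303389}
```

View pics/top0.png

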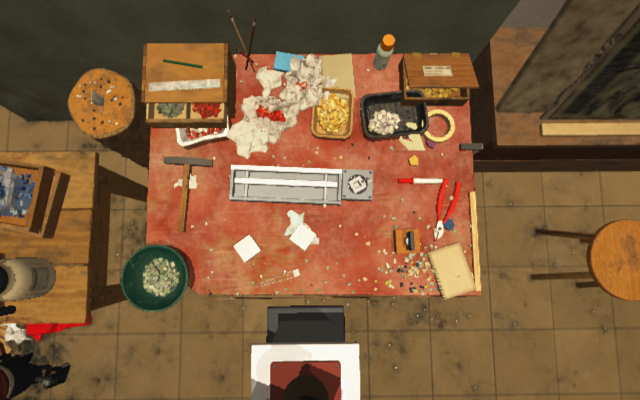

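View pics/scene0.png

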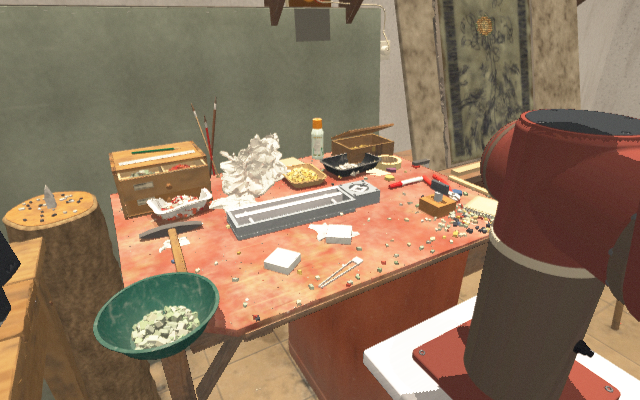

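The top view shows two tiles at about (247,248) and (302,235). The press spans (230,167)-(372,205), with the housing at (358,184). The key stand is at (406,241), the marker at (415,181) and the hammer at (185,185). Next I'll measure these and zoom in.

```bash
python3 - <<'E'
from h import *
z=np.load('pics/top0.npz');im,d,W=z['im'],z['d'],z['W']
a=cv2.resize(im[155:215,220:380],None,fx=5,fy=5,interpolation=cv2.INTER_CUBIC)
b=cv2.resize(im[215:275,225:425],None,fx=4,fy=4,interpolation=cv2.INTER_CUBIC)
c=np.zeros((540,800,3),np.uint8);c[:300,:800]=a;c[300:540,:800]=b
save('crop0.png',c)
def rect(v0,v1,u0,u1,lo,hi,name):
    S=W[v0:v1,u0:u1].reshape(-1,3);m=(S[:,2]>lo)&(S[:,2]<hi);S=S[m]
    r=cv2.minAreaRect((S[:,:2]*1000).astype(np.float32));print(name,m.sum(),np.round(S.mean(0),4),np.round(np.median(S[:,2]),4),np.round(r[0],1),np.round(r[1],1),round(r[2],1))
rect(232,266,230,264,.012,.03,'t1'); rect(220,255,285,320,.012,.03,'t2')
rect(165,205,343,376,.034,.05,'housing'); rect(225,258,390,425,.026,.04,'stand'); rect(225,258,390,425,.06,.1,'key')
rect(160,210,225,345,.03,.05,'rails'); 
rect(160,210,225,376,.028,.05,'press')
print(np.round(W[230:254:2,390:424:2,2]*1000).astype(int))
print(np.round(W[164:210:2,290,:]*1000).astype(int))
E
```

```text
t1 411 [0.4335 0.1702 0.0202] 0.0202 [433.8 170.6] [60.3 60.2] 35.5
t2 437 [0.4686 0.0047 0.0201] 0.0204 [470.1   7. ] [98.4 64.5] 46.5
housing 727 [ 0.6212 -0.1624  0.0404] 0.0406 [ 620.8 -162.9] [88.7 90.7] 87.9
stand 437 [ 0.4496 -0.3035  0.0343] 0.0344 [ 450.2 -306.8] [72.1 68.4] 89.5
key 120 [ 0.4498 -0.305   0.082 ] 0.0852 [ 450.2 -305.1] [51.8 15.6] 0.2
rails 1861 [0.6276 0.0466 0.0385] 0.0387 [622.7  48.9] [345.6 107.4] 87.0
press 2645 [ 0.6255 -0.0102  0.0386] 0.039 [620.9   7.4] [428.6 107.6] 87.2
[[                  -1                   -1                   26
                    33                   37                   32
                    33                   36                   40
                    37                   39                   40
                    29                   34                   32
                     2                    0]
 [                   2                   -2                   22
                    40                   32                   35
                    38                   35 -9223372036854775808
                    76
[... 3560 characters left out ...]
        34                   37                   33
                    29                   35                   37
                    32                   35                   37
                    38                   35                   34
                     3                    9]]
[[691  41   0]
 [685  41  -3]
 [670  39  42]
 [664  39  40]
 [662  40  22]
 [657  40  11]
 [651  40  13]
 [645  40  13]
 [633  39  45]
 [628  40  36]
 [621  40  40]
 [620  41  13]
 [614  41  10]
 [608  41  11]
 [601  41  11]
 [595  40  16]
 [589  41  12]
 [583  41  13]
 [573  40  39]
 [570  40  19]
 [565  41   4]
 [559  41   2]
 [553  41   3]]<stdin>:14: RuntimeWarning: invalid value encountered in cast
```

View pics/crop0.png

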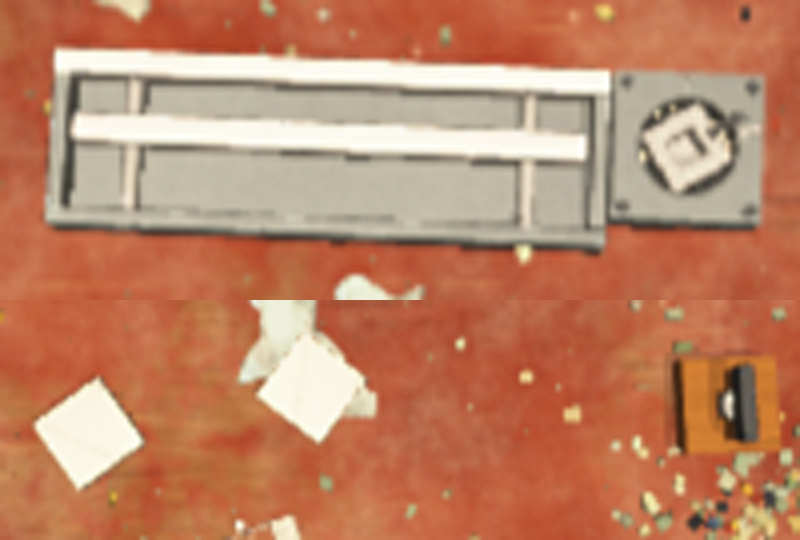

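There are two tiles. The press yaw is about -0.05 and the key paddle lies along world x. Next I'll zoom in on the spindle and refine the fits.

```bash
python3 - <<'E'
from h import *
from scipy.optimize import least_squares
z=np.load('pics/top0.npz');im,d,W=z['im'],z['d'],z['W']
s=np.load('pics/scene0.npz')
# orthographic-ish zoom of housing
a=cv2.resize(im[168:204,342:376],None,fx=14,fy=14,interpolation=cv2.INTER_CUBIC)[:504,:400+76]
b=cv2.resize(s['im'][172:212,338:378][:36,:],None,fx=8,fy=8,interpolation=cv2.INTER_CUBIC)
c=np.zeros((504,800,3),np.uint8);c[:a.shape[0],:476]=a;c[:288,480:800]=b
save('crop1.png',c)
def tile(v0,v1,u0,u1,im,W,lo=.013,hi=.028):
    m=np.zeros(im.shape[:2],bool);m[v0:v1,u0:u1]=1
    m&=(W[...,2]>lo)&(W[...,2]<hi)&(im.min(-1)>200)
    m=cv2.morphologyEx(m.astype(np.uint8),cv2.MORPH_OPEN,np.ones((3,3)))>0
    S=W[m];r=cv2.minAreaRect((S[:,:2]*1000).astype(np.float32));print(m.sum(),np.round(S.mean(0),4),np.round(r[0],1),np.round(r[1],1),round(r[2],1))
tile(225,270,225,270,im,W);tile(215,258,280,325,im,W)
# scene cross-check
W2=s['W']
def rect(v0,v1,u0,u1,lo,hi,name):
    S=W2[v0:v1,u0:u1].reshape(-1,3);S=S[(S[:,2]>lo)&(S[:,2]<hi)]
    r=cv2.minAreaRect((S[:,:2]*1000).astype(np.float32));print(name,len(S),np.round(S.mean(0),4),np.round(r[0],1),np.round(r[1],1),round(r[2],1))
rect(240,280,255,310,.015,.03,'t1');rect(215,250,310,365,.015,.03,'t2');rect(170,210,338,385,.036,.046,'housing');rect(185,220,412,460,.03,.04,'stand');rect(170,220,412,460,.065,.1,'key')
tc=get_calibration('top');K=np.array(tc['intrinsics']);T=np.array(tc['world_from_camera']);
def px(p):
    q=T[:3,:3].T@(np.array(p)-T[:3,3]);q=K@q/q[2];return q[:2]
print('socket px',px([.6213,-.1618,.037]),'x+40',px([.6613,-.1618,.037]),'y+40',px([.6213,-.1218,.037]))
R0=[np.pi,0,0]
for yaw in np.arange(-3.1,3.2,.4):
    print(round(yaw,1),[None if (q:=inverse_kinematics(p,[np.pi,0,yaw])) is None else round(float(q[5]),2) for p in ([.621,-.162,.15],[.45,-.306,.15])],end=' ')
E
```

```text
347 [0.4322 0.1697 0.0204] [432.3 170.3] [56. 57.] 37.5
364 [0.4663 0.0037 0.0208] [466.4   3.4] [57.6 57.7] 52.8
t1 471 [0.4286 0.1734 0.0193] [431.8 171.2] [60.1 62.6] 35.7
t2 352 [0.4673 0.0083 0.0191] [496.3   1.7] [ 76.1 142.3] 81.9
housing 447 [ 0.6144 -0.1477  0.0386] [ 640.6 -172.7] [118.2 252.2] 57.8
stand 274 [ 0.4424 -0.2997  0.0333] [ 448.7 -306.5] [74.6 73.4] 89.0
key 156 [ 0.4449 -0.3018  0.0767] [ 448.  -304.3] [55.7 14.4] 3.9
socket px [356.96242938 183.70213654] x+40 [356.65311192 170.63421303] y+40 [343.68477023 183.79896334]
-3.1 [-1.99, -2.35] -2.7 [-2.39, None] -2.3 [None, None] -1.9 [None, None] -1.5 [None, 2.33] -1.1 [2.29, 1.93] -0.7 [1.89, 1.53] -0.3 [1.49, 1.13] 0.1 [1.09, 0.73] 0.5 [0.69, 0.33] 0.9 [0.29, -0.07] 1.3 [-0.11, -0.47] 1.7 [-0.51, -0.87] 2.1 [-0.91, -1.27] 2.5 [-1.31, -1.67] 2.9 [-1.71, -2.07]
```

View pics/crop1.png

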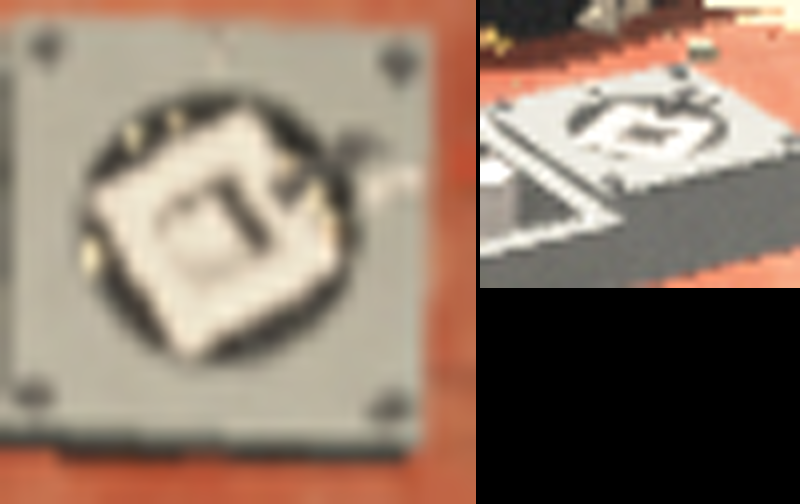

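The short mark is at crop (220,50) and the long mark at (390,180). The pointer runs from (290,185) to (370,140), so the spindle is at about 1.02 rad and the socket's world yaw is about -1.07. Next I'll take the key and insert it.

```bash
cat >> h.py <<'E'
PI=np.pi
PO=np.array([.6322,.0529]); PY=-.0506      # press origin, yaw
c_,s_=np.cos(PY),np.sin(PY); PR=np.array([[c_,-s_],[s_,c_]])
SOC=np.array([.621,-.1624]); KEY=np.array([.4495,-.3055])
def P(x,y): return PO+PR@np.array([x,y])
def st(tag=''):
    o=observe(); print(tag,'t',round(o['time_s'],1),'p',np.round(o['eef_pos'],4),'rot',np.round(o['tcp_rot'],3),'f',np.round(o['ft_force'],1),'m',np.round(o['torque'],2),'op',round(o['opening'],4),'g',round(o['grasp_force'],1)); return o
E
python3 - <<'E'
from h import *
movep([*KEY,.2],[PI,0,0]); st('above')
f=move_l([*KEY,.053],.1,max_force=15); st(f)
gripper_to(0.0,60); st('grip')
move_l([*KEY,.16],.1); st('lift')
movep([*SOC,.13],[PI,0,.498]); st('at socket')
im,d,W=grab('scene');b=im[110:210,300:420]
im2,_,W2=grab('top');a=im2[150:215,320:400]
c=np.zeros((500,800,3),np.uint8);c[:400,:480]=cv2.resize(b,(480,400));c[:260,480:800]=cv2.resize(a,(320,260));save('key1.png',c)
S=W.reshape(-1,3)
for lo,hi in((.078,.12),(.12,.128)):
    m=(abs(S[:,0]-SOC[0])<.05)&(abs(S[:,1]-SOC[1])<.05)&(S[:,2]>lo)&(S[:,2]<hi);print(m.sum(),np.round(S[m].mean(0),4))
E
```

```text
above t 3.4 p [ 0.4499 -0.3049  0.2   ] rot [-3.141e+00 -0.000e+00  1.000e-03] f [-0.3  0.5 -0.2] m [-0.    0.   -0.02] op 0.0857 g 0.0
False t 5.0 p [ 0.45   -0.3059  0.0538] rot [ 3.141e+00 -1.000e-03 -0.000e+00] f [-0.1 -0.3 -0.9] m [ 0.06 -0.02  0.02] op 0.0851 g 0.0
grip t 5.7 p [ 0.4496 -0.3056  0.0533] rot [ 3.141 -0.     0.   ] f [0.3 0.3 1.8] m [0.05 0.11 0.01] op 0.0134 g 58.6
lift t 6.9 p [ 0.449  -0.3051  0.1591] rot [-3.14e+00  1.00e-03 -0.00e+00] f [-0.5  0.  -0.8] m [ 0.01  0.02 -0.03] op 0.0132 g 58.6
at socket t 7.8 p [ 0.6203 -0.1632  0.1297] rot [-3.141e+00  1.000e-03  4.970e-01] f [-0.5 -0.4 -1.8] m [-0.03  0.05 -0.03] op 0.0132 g 58.6
56 [ 0.6176 -0.1576  0.0997]
9 [ 0.6172 -0.1561  0.1234]
```

View pics/key1.png

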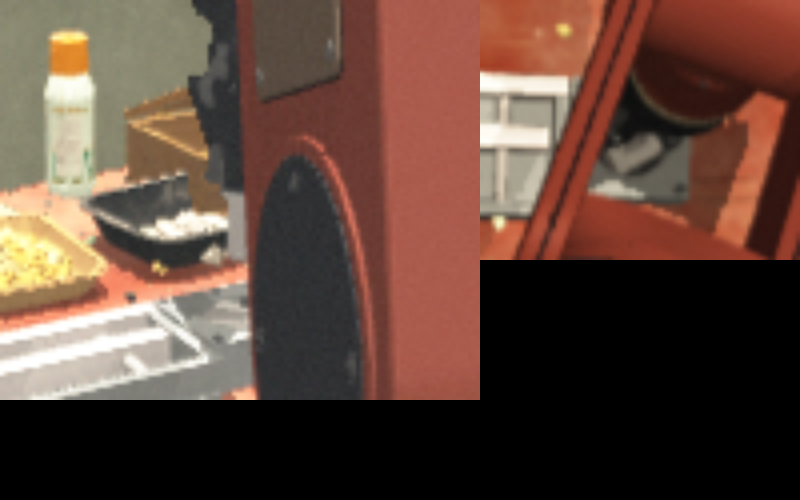

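The shank is visible below the gripper at about (235,225) in the left view, so the key is held. Next I'll insert it with force guarding.

```bash
cat >> h.py <<'E'
def insert(xy,yaw,zt=.064,F=12):
    """guarded descent with a small search around xy; True when fully down"""
    for dx,dy in [(0,0),(2,0),(-2,0),(0,2),(0,-2),(2,2),(-2,2),(2,-2),(-2,-2)]:
        q=xy+np.array([dx,dy])*1e-3
        move_l([*q,.092],.1,rotation=[PI,0,yaw])
        f=move_l([*q,zt],.04,max_force=F); o=observe()
        print((dx,dy),f,np.round(o['eef_pos'],4),np.round(o['ft_force'],1))
        if o['eef_pos'][2]<zt+.003: return True
    return False
E
python3 - <<'E'
from h import *
print(insert(SOC,.498)); st()
E
```

```text
(0, 0) True [ 0.6204 -0.1613  0.0642] [-1.   1.   5.1]
True
 t 9.1 p [ 0.6204 -0.1613  0.0642] rot [-3.139e+00  1.000e-03  4.980e-01] f [-1.   1.   5.1] m [ 0.3   0.1  -0.02] op 0.013 g 60.0
```

```bash
python3 - <<'E'
from h import *
for y in (.75,1.0,1.25,1.5,1.58,1.65):
    movep([.6207,-.1618,.063],[PI,0,y]); o=st(y)
hold(.2)
im,d,W=grab('top'); save('turn1.png',cv2.resize(im[160:210,220:390],None,fx=4.7,fy=4.7,interpolation=cv2.INTER_CUBIC))
E
```

```text
0.75 t 9.5 p [ 0.621  -0.1608  0.0641] rot [-3.141e+00 -1.000e-03  7.500e-01] f [-4.   6.2  9.4] m [ 1.25  0.78 -0.08] op 0.0132 g 60.6
1.0 t 9.8 p [ 0.621  -0.1609  0.0642] rot [-3.141e+00 -1.000e-03  1.000e+00] f [-4.3  5.9  9.4] m [ 1.27  0.84 -0.08] op 0.0129 g 60.6
1.25 t 10.2 p [ 0.6209 -0.1609  0.0642] rot [-3.141e+00 -1.000e-03  1.251e+00] f [-3.7  6.9 10.3] m [ 1.14  0.93 -0.06] op 0.0132 g 60.6
1.5 t 10.5 p [ 0.6209 -0.161   0.0641] rot [-3.142e+00 -1.000e-03  1.501e+00] f [-4.8  6.7 10.8] m [ 1.06  0.94 -0.13] op 0.0129 g 60.6
1.58 t 10.8 p [ 0.6209 -0.161   0.0642] rot [ 3.141e+00 -1.000e-03  1.580e+00] f [-4.2  6.7 10.8] m [ 1.05  0.92 -0.14] op 0.013 g 60.6
1.65 t 11.0 p [ 0.6209 -0.161   0.0642] rot [ 3.141e+00 -1.000e-03  1.650e+00] f [-3.6  5.8 11.1] m [ 1.02  0.9  -0.11] op 0.0132 g 60.6
```

View pics/turn1.png

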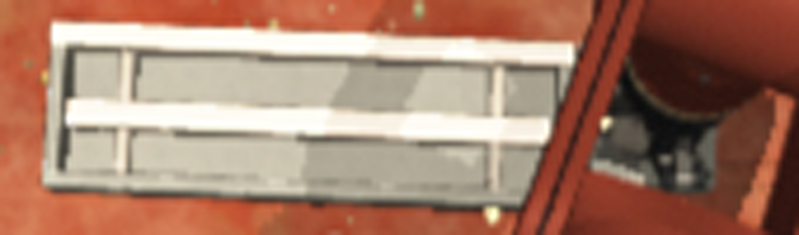

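The bar-to-fence gap is now about 55 px, or roughly 35 mm, so the clamp is nearly open. I'll turn until the stop torque shows.

```bash
python3 - <<'E'
from h import *
for y in (1.7,1.75,1.8):
    movep([.6209,-.1612,.063],[PI,0,y]); hold(.1); o=st(y)
    if abs(o['torque'][2])>.5: break
hold(.3)
gripper_to(.085); move_l([*o['eef_pos'][:2],.2],.15)
q=[1.17,.22,1.526,0,1.395,-.126]; set_joints(q); st('home')
im,d,W=grab('top'); np.savez('pics/top1.npz',im=im,d=d,W=W)
a=cv2.resize(im[155:215,220:380],None,fx=5,fy=5,interpolation=cv2.INTER_CUBIC)
b=cv2.resize(im[215:275,225:425],None,fx=4,fy=4,interpolation=cv2.INTER_CUBIC)
c=np.zeros((540,800,3),np.uint8);c[:300,:800]=a;c[300:540,:800]=b
save('open1.png',c)
for lo,u0,u1 in((225,225,275),(215,275,330)):
    m=np.zeros(im.shape[:2],bool);m[lo-5:275,u0:u1]=1
    m&=(W[...,2]>.013)&(W[...,2]<.028)&(im.min(-1)>200)
    m=cv2.morphologyEx(m.astype(np.uint8),cv2.MORPH_OPEN,np.ones((3,3)))>0
    S=W[m];r=cv2.minAreaRect((S[:,:2]*1000).astype(np.float32));print(m.sum(),np.round(S.mean(0),4),np.round(r[0],1),np.round(r[1],1),round(r[2],1))
E
```

```text
1.7 t 11.6 p [ 0.621  -0.1608  0.0642] rot [-3.141 -0.     1.7  ] f [-4.1  3.6 10. ] m [ 0.77  1.05 -0.2 ] op 0.0129 g 60.6
1.75 t 12.0 p [ 0.6209 -0.1609  0.0641] rot [-3.141e+00 -1.000e-03  1.750e+00] f [-5.9  4.3 10.7] m [ 0.85  1.02 -0.36] op 0.0133 g 60.5
1.8 t 12.3 p [ 0.6209 -0.1609  0.0641] rot [-3.142e+00 -1.000e-03  1.799e+00] f [-5.3  5.  10.2] m [ 0.81  1.02 -0.65] op 0.0132 g 60.1
home t 17.5 p [0.1704 0.6015 0.2318] rot [3.141 0.    2.866] f [-0.6  0.2  0.5] m [-0.05 -0.03  0.  ] op 0.0849 g 0.0
353 [0.4323 0.1704 0.0204] [432.7 170.1] [55.7 58. ] 35.5
344 [ 0.4674 -0.0275  0.0207] [466.8 -27. ] [57.5 57. ] 52.8
```

View pics/open1.png

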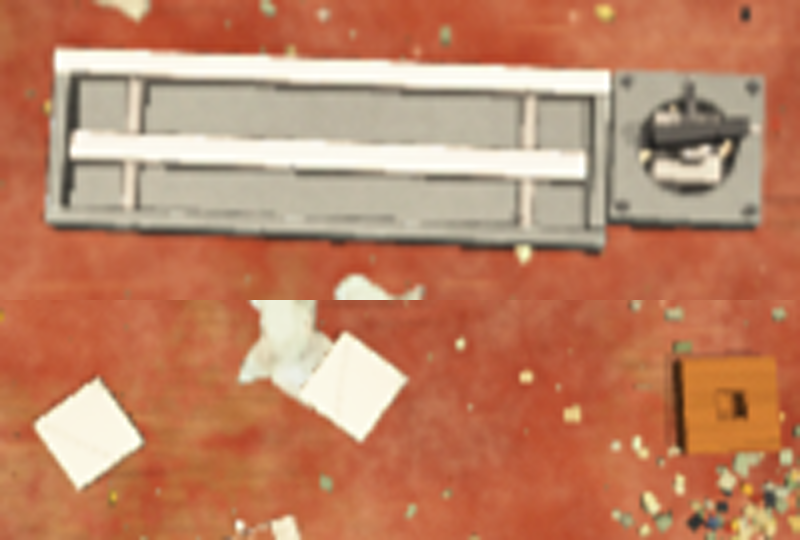

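The clamp is open: the pointer at (688,95) is at the short mark and the key stands in the socket. Tile 2 has been knocked to about (0.467,-0.027). Next I'll plan the tile handling: grasp off-centre, tilt 70°, lower into the slot, then straighten from above.

```bash
cat >> h.py <<'E'
from scipy.spatial.transform import Rotation as Ro
TH=np.radians(70); OFF=.020; DZ=.013
def pose(C,th,h):
    """TCP pose holding a tile (grasped OFF from its centre) with centre C"""
    rpy=[PI,-th,h]; R=Ro.from_euler('xyz',rpy).as_matrix()
    return np.array(C)+OFF*R[:,0]+DZ*R[:,2], rpy
def slot(y,x=.018,z=.0455): return np.array([*P(x,y),z])
E
python3 - <<'E'
from h import *
for (c,h,y) in (([.4325,.1703],np.radians(35.5),.06),([.467,-.0273],np.radians(-37.2),-.06)):
    for C,th,hh in (([*c,.010],0,h),([*c,.15],0,h),(slot(y)+[0,0,.1],TH,PY),(slot(y),TH,PY),(slot(y),0,PY-PI/2),(slot(y),0,PY+PI/2)):
        p,r=pose(C,th,hh); q=inverse_kinematics(p,r); print(np.round(p,3),np.round(r,2),None if q is None else np.round(q,2))
E
```

```text
[ 0.449  0.182 -0.003] [3.14 0.   0.62] [ 0.22  0.2   2.04 -0.    0.9   1.17]
[0.449 0.182 0.137] [3.14 0.   0.62] [ 0.22 -0.03  1.98 -0.    1.19  1.17]
[0.672 0.111 0.16 ] [ 3.14 -1.22 -0.05] [ 0.13  0.12  2.3   3.49  0.52 -1.81]
[0.672 0.111 0.06 ] [ 3.14 -1.22 -0.05] [ 0.13  0.43  2.24  3.39  0.76 -1.69]
[0.652 0.092 0.032] [ 3.14  0.   -1.62] None
[0.654 0.132 0.032] [3.14 0.   1.52] [ 0.08  0.52  1.54 -0.    1.08  0.13]
[ 0.483 -0.039 -0.003] [ 3.14  0.   -0.65] [-0.24  0.2   2.04 -0.    0.9   1.98]
[ 0.483 -0.039  0.137] [ 3.14  0.   -0.65] [-0.24 -0.03  1.98 -0.    1.19  1.98]
[ 0.666 -0.009  0.16 ] [ 3.14 -1.22 -0.05] [-0.2   0.06  2.37  2.85  0.52 -1.37]
[ 0.666 -0.009  0.06 ] [ 3.14 -1.22 -0.05] [-0.2   0.39  2.31  2.94  0.79 -1.48]
[ 0.646 -0.028  0.032] [ 3.14  0.   -1.62] None
[0.648 0.012 0.032] [3.14 0.   1.52] [-0.1   0.48  1.6  -0.    1.07 -0.05]
```

```bash
cat >> h.py <<'E'
def pick(c,h):
    p,r=pose([*c,.010],0,h)
    gripper_to(.085); movep([p[0],p[1],.12],r)
    f=move_l(p,.1,max_force=12); st(f)
    gripper_to(.05,90); st('grip')
    move_l([p[0],p[1],.3],.2); st('lift')
def preplace(y,n=5,zc=.1):
    p,r=pose(slot(y)+[0,0,zc],TH,PY); qt=np.array(inverse_kinematics(p,r)); q0=observe()['q']
    for k in range(1,n+1):
        set_joints(q0+(qt-q0)*k/n); o=st(k)
        if o['eef_pos'][2]<.13: print('LOW'); return
E
python3 - <<'E'
from h import *
pick([.4325,.1703],np.radians(35.5)); preplace(.06)
E
```

```text
False t 21.0 p [ 0.4495  0.1821 -0.0023] rot [ 3.141e+00 -1.000e-03  6.200e-01] f [-0.4  0.6  0.4] m [ 0.01 -0.02  0.05] op 0.0848 g 0.0
grip t 21.4 p [ 0.4499  0.1823 -0.0018] rot [ 3.141e+00 -2.000e-03  6.200e-01] f [-0.6 -0.9  6.5] m [0.12 0.26 0.03] op 0.0578 g 97.2
lift t 23.1 p [0.4482 0.1817 0.2986] rot [-3.141e+00  2.000e-03  6.200e-01] f [-0.6  0.5 -3.3] m [-0.02 -0.02 -0.06] op 0.0582 g 96.2
1 t 23.8 p [0.4412 0.383  0.2906] rot [-2.711 -0.539  0.907] f [ 0.  -0.  -2.1] m [-0.51 -0.02 -0.01] op 0.058 g 96.3
2 t 24.5 p [0.5084 0.4762 0.3704] rot [-2.482 -1.17   0.681] f [-0.   0.  -1.4] m [-0.68  0.16 -0.05] op 0.0585 g 96.4
3 t 25.2 p [0.629  0.42   0.4111] rot [-1.272 -1.457 -0.938] f [ 0.1  1.1 -2.5] m [-0.68  0.47  0.06] op 0.0582 g 96.5
4 t 26.0 p [0.7097 0.2636 0.3338] rot [-1.558 -1.483 -1.204] f [ 0.2  0.3 -1.1] m [-0.32  0.69  0.03] op 0.0584 g 96.5
5 t 26.9 p [0.6736 0.1116 0.1622] rot [-3.14  -1.226 -0.051] f [ 0.   0.3 -2.3] m [ 0.03  0.75 -0.01] op 0.0583 g 96.4
```

```bash
python3 - <<'E'
from h import *
im,d,W=grab('scene');im2,_,_=grab('top')
c=np.zeros((300,800,3),np.uint8);c[:,:400]=cv2.resize(im[100:250,180:380],(400,300));c[:,400:]=cv2.resize(im2[130:220,220:340],(400,300));save('pre1.png',c)
E
```

```text
(no output)
```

View pics/pre1.png

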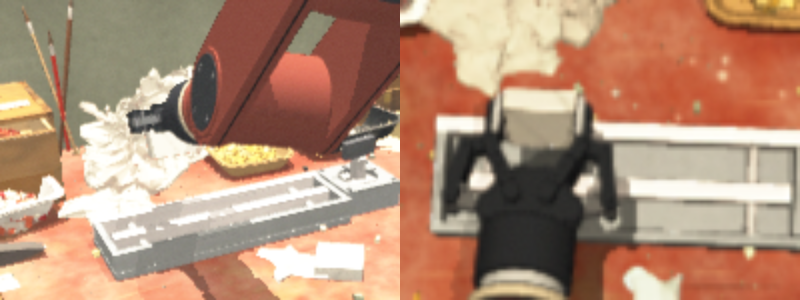

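The tile is held tilted between the fingertips at (540,115) in the right view, above the slot. I'll lower it with force guarding.

```bash
cat >> h.py <<'E'
def lower(y):
    p,r=pose(slot(y),TH,PY)
    f=move_l(p,.06,rotation=r,max_force=8); o=st(('down',f)); return o
E
python3 - <<'E'
from h import *
lower(.06)
im2,_,_=grab('top');im,_,_=grab('scene')
c=np.zeros((300,800,3),np.uint8);c[:,:400]=cv2.resize(im[100:250,180:380],(400,300));c[:,400:]=cv2.resize(im2[130:220,220:340],(400,300));save('low1.png',c)
E
```

```text
('down', False) t 28.8 p [0.6725 0.111  0.0604] rot [-3.141 -1.223 -0.051] f [-0.7  0.  -1.5] m [ 0.07  0.73 -0.03] op 0.0581 g 96.4
```

View pics/low1.png

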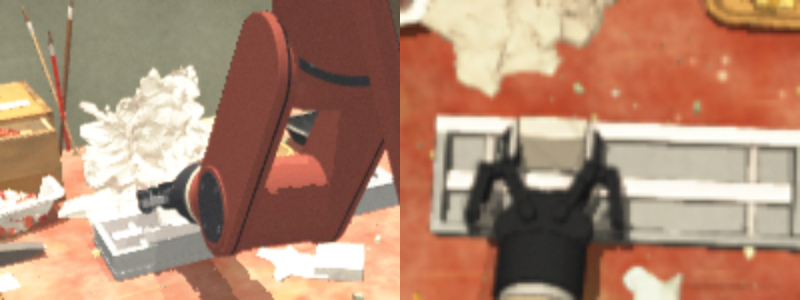

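```bash
cat >> h.py <<'E'
def release(y):
    o=observe();p=np.array(o['eef_pos']);r=pose(slot(y),TH,PY)[1]
    f=move_l(p-[0,0,.005],.02,rotation=r,max_force=5); o=st(('touch',f))
    gripper_to(.085); hold(.3)
    p=np.array(o['eef_pos']); move_l(p+[0,0,.1],.1,rotation=r); st('up')
def zmap(y0,y1,W):
    """press-frame summary of points above 45 mm"""
    S=W.reshape(-1,3);S=S[np.isfinite(S[:,2])]; Q=(S[:,:2]-PO)@PR
    m=(Q[:,1]>y0)&(Q[:,1]<y1)&(abs(Q[:,0]-.02)<.06)&(S[:,2]>.05)&(S[:,2]<.085)
    print('n',m.sum(),'x',np.round(np.percentile(Q[m,0],[5,50,95]),4),'y',np.round(np.percentile(Q[m,1],[2,50,98]),4),'z',np.round(np.percentile(S[m,2],[50,95]),4))
E
python3 - <<'E'
from h import *
release(.06)
# flip back to the tool-down wrist, high
q0=observe()['q']; qt=np.array([.22,-.1,1.75,0,1.49,.2])
for k in (1,2,3,4): set_joints(q0+(qt-q0)*k/4); st(k)
im,d,W=grab('top');im2,_,W2=grab('scene'); zmap(-.02,.14,W)
c=np.zeros((300,800,3),np.uint8);c[:,:400]=cv2.resize(im2[100:250,180:380],(400,300));c[:,400:]=cv2.resize(im[130:220,220:340],(400,300));save('rel1.png',c)
E
```

```text
('touch', True) t 29.2 p [0.6728 0.1111 0.0578] rot [ 3.141 -1.225 -0.05 ] f [-4.1  0.5  4.5] m [-0.08 -0.05  0.01] op 0.0583 g 97.2
up t 31.0 p [0.6724 0.111  0.1568] rot [ 3.141 -1.22  -0.05 ] f [-0.3  0.7  0.9] m [0.05 0.46 0.08] op 0.0847 g 0.0
1 t 32.1 p [0.7037 0.3059 0.3528] rot [ 1.369 -1.425  2.279] f [ 0.2 -0.3  0.3] m [-0.24  0.4   0.02] op 0.0849 g 0.0
2 t 32.9 p [0.5802 0.465  0.3916] rot [ 1.91  -1.234  2.418] f [ 1.  -0.5 -0.5] m [-0.43  0.15  0.03] op 0.0852 g 0.0
3 t 33.7 p [0.4686 0.4219 0.299 ] rot [ 2.905 -0.808  1.901] f [ 0.4  0.2 -1. ] m [-0.38  0.03 -0.04] op 0.085 g 0.0
4 t 34.6 p [0.4715 0.187  0.2901] rot [-3.141e+00 -3.000e-03  1.592e+00] f [ 0.1 -0.1  0.3] m [-0.03 -0.    0.04] op 0.085 g 0.0
n 165 x [-0.0009  0.007   0.0169] y [0.0297 0.0586 0.088 ] z [0.0718 0.0758]
```

View pics/rel1.png

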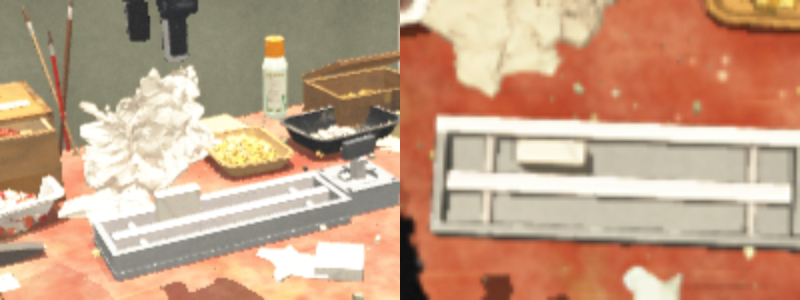

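Tile 1 stands upright in the slot (right view, (550,152)) at press x ≈ 7 mm, y ≈ 59 mm. Next is tile 2.

```bash
python3 - <<'E'
from h import *
im,d,W=grab('top')
m=np.zeros(im.shape[:2],bool);m[215:275,240:360]=1
m&=(W[...,2]>.013)&(W[...,2]<.028)&(im.min(-1)>200)
m=cv2.morphologyEx(m.astype(np.uint8),cv2.MORPH_OPEN,np.ones((3,3)))>0
S=W[m];r=cv2.minAreaRect((S[:,:2]*1000).astype(np.float32));print(m.sum(),np.round(S.mean(0),4),r)
c=S[:,:2].mean(0)
assert 300<m.sum()<430 and np.hypot(*(c-[.467,-.0273]))<.01
h=np.radians(r[2]-90)
pick(c,h); o=observe()
if o['opening']>.055: preplace(-.06); lower(-.06)
E
```

```text
360 [ 0.4664 -0.0274  0.0208] ((466.9148864746094, -26.422771453857422), (60.0305061340332, 57.49343490600586), 52.528167724609375)
False t 38.0 p [ 0.483  -0.0397 -0.0024] rot [-3.141e+00 -1.000e-03 -6.540e-01] f [-0.2 -1.1  0.4] m [ 0.   -0.05 -0.01] op 0.0853 g 0.0
grip t 38.3 p [ 0.4834 -0.0397 -0.0018] rot [-3.141e+00 -2.000e-03 -6.540e-01] f [-1.2  0.   6.3] m [ 0.01  0.23 -0.06] op 0.0576 g 97.1
lift t 40.0 p [ 0.4817 -0.0394  0.2986] rot [ 3.141e+00  2.000e-03 -6.540e-01] f [ 0.4 -0.1 -2. ] m [-0.07 -0.02 -0.01] op 0.058 g 96.3
1 t 40.7 p [0.5436 0.1281 0.2653] rot [-2.604 -0.132 -0.152] f [ 0.  -0.2 -2.4] m [-0.39  0.09 -0.03] op 0.0581 g 96.4
2 t 41.4 p [0.6148 0.2169 0.3002] rot [-2.252 -0.618 -0.108] f [-0.  -0.3 -1.5] m [-0.57  0.35 -0.02] op 0.058 g 96.4
3 t 42.1 p [0.6844 0.1965 0.3256] rot [-2.017 -1.043 -0.46 ] f [-0.1 -0.4 -1.7] m [-0.49  0.61 -0.02] op 0.0578 g 96.5
4 t 42.8 p [0.7145 0.0979 0.2815] rot [-2.139 -1.286 -0.7  ] f [ 0.3  0.2 -2.4] m [-0.3   0.77 -0.06] op 0.0578 g 96.5
5 t 43.4 p [ 0.6679 -0.0086  0.1626] rot [-3.138 -1.227 -0.052] f [ 1.   0.1 -2.1] m [0.02 0.68 0.01] op 0.0581 g 96.5
('down', False) t 45.3 p [ 0.6663 -0.0089  0.0603] rot [ 3.141 -1.222 -0.05 ] f [-0.8 -0.3 -2.6] m [ 0.05  0.77 -0.03] op 0.0576 g 96.6
```

```bash
python3 - <<'E'
from h import *
release(-.06)
q0=observe()['q']; qt=np.array([.22,-.1,1.75,0,1.49,.2])
for k in (1,2,3,4): set_joints(q0+(qt-q0)*k/4)
st()
im,d,W=grab('top');im2,_,W2=grab('scene'); zmap(-.02,.14,W); zmap(-.14,0,W)
S=W.reshape(-1,3);m=(abs(S[:,0]-.621)<.04)&(abs(S[:,1]+.162)<.04)&(S[:,2]>.085)&(S[:,2]<.11);r=cv2.minAreaRect((S[m,:2]*1000).astype(np.float32));print('key',m.sum(),np.round(S[m].mean(0),4),r)
c=np.zeros((440,800,3),np.uint8);c[:,:400]=cv2.resize(im2[130:240,200:400],(400,220)).repeat(2,0)[:440];c[:300,400:]=cv2.resize(im[150:217,225:375],(400,300*67*400//(400*67)));save('rel2.png',c)
E
```

```text
('touch', True) t 45.5 p [ 0.6672 -0.0089  0.06  ] rot [ 3.141 -1.226 -0.049] f [-1.5 -0.7  3. ] m [-0.03 -0.03 -0.04] op 0.058 g 96.9
up t 47.3 p [ 0.6668 -0.0089  0.159 ] rot [-3.141 -1.22  -0.051] f [ 0.5  0.4 -0.8] m [-0.    0.41 -0.04] op 0.0848 g 0.0
 t 50.5 p [0.4714 0.1869 0.2896] rot [-3.141 -0.004  1.591] f [-0.4 -1.  -1. ] m [ 0.01  0.05 -0.01] op 0.0849 g 0.0
n 164 x [-0.001   0.0069  0.0176] y [0.0299 0.0587 0.0879] z [0.0716 0.0754]
n 163 x [-0.0013  0.0067  0.0167] y [-0.0902 -0.0611 -0.0319] z [0.0722 0.0765]
key 91 [ 0.6203 -0.1613  0.0965] ((621.09716796875, -161.6380157470703), (12.45157241821289, 54.995121002197266), 6.040894985198975)
```

View pics/rel2.png

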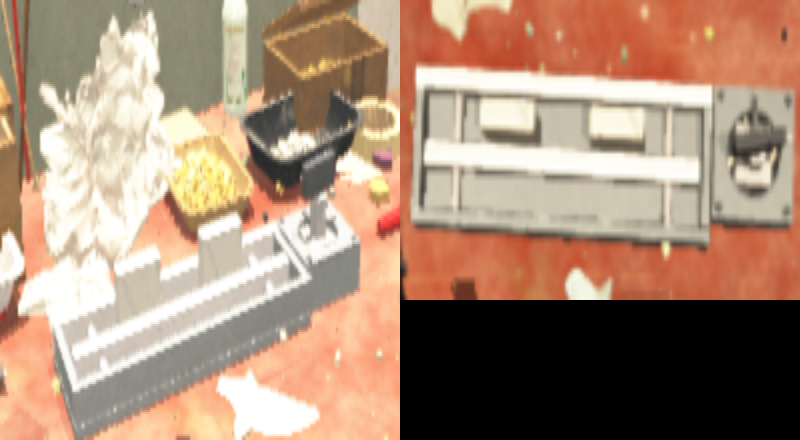

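Both tiles stand upright in the slot, at right-view (509,115) and (617,122). The key is in the socket at yaw ≈ 1.68. Now I'll clamp.

```bash
python3 - <<'E'
from h import *
xy=[.6209,-.1614]
movep([*xy,.2],[PI,0,1.66]); f=move_l([*xy,.0642],.1,max_force=15); st(f)
gripper_to(0.0,60); st('grip')
for y in (1.4,1.1,.8,.5,.3,.2,.12,.05,-.02,-.08,-.14):
    movep([.6209,-.1614,.063],[PI,0,y]); hold(.1); o=st(y)
    if abs(o['torque'][2])>.6: break
hold(.2)
im,d,W=grab('top'); zmap(-.02,.14,W); zmap(-.14,0,W)
save('clamp.png',cv2.resize(im[150:217,225:375],(800,357),interpolation=cv2.INTER_CUBIC))
E
```

```text
False t 53.5 p [ 0.6215 -0.1617  0.0652] rot [3.14e+00 1.00e-03 1.66e+00] f [0.2 0.3 0.4] m [ 0.   -0.02 -0.  ] op 0.0848 g 0.0
grip t 54.2 p [ 0.621  -0.1615  0.0645] rot [3.141 0.    1.66 ] f [-1.3  0.5  3.1] m [0.05 0.17 0.05] op 0.0131 g 58.6
1.4 t 54.6 p [ 0.6213 -0.1615  0.0644] rot [3.141 0.    1.4  ] f [-3.2  1.6  7.6] m [0.2  0.64 0.02] op 0.0133 g 59.3
1.1 t 55.1 p [ 0.6208 -0.1615  0.0644] rot [-3.141  0.     1.1  ] f [-5.6  0.3  9.2] m [0.21 0.97 0.13] op 0.013 g 59.4
0.8 t 55.6 p [ 0.6206 -0.1614  0.0644] rot [-3.141e+00  1.000e-03  8.000e-01] f [-6.1  1.   9.8] m [0.33 1.06 0.12] op 0.0137 g 59.5
0.5 t 56.1 p [ 0.6205 -0.1612  0.0644] rot [-3.141e+00  1.000e-03  5.000e-01] f [-6.9  3.  10.7] m [0.4  1.17 0.06] op 0.0129 g 59.6
0.3 t 56.5 p [ 0.6204 -0.161   0.0644] rot [-3.141e+00  1.000e-03  3.000e-01] f [-7.4  2.4 11.2] m [0.53 1.19 0.07] op 0.013 g 59.6
0.2 t 56.9 p [ 0.6204 -0.161   0.0644] rot [-3.141e+00  1.000e-03  2.000e-01] f [-6.7  3.9 12.2] m [0.55 1.17 0.13] op 0.0133 g 59.6
0.12 t 57.2 p [ 0.6204 -0.1609  0.0644] rot [-3.141e+00  1.000e-03  1.210e-01] f [-6.9  2.7 10.6] m [0.58 1.16 0.21] op 0.0134 g 59.6
0.05 t 57.6 p [ 0.6204 -0.1609  0.0643] rot [-3.141e+00  1.000e-03  5.100e-02] f [-7.8  2.8 11. ] m [0.61 1.21 0.22] op 0.0132 g 59.6
-0.02 t 57.9 p [ 0.6205 -0.1608  0.0644] rot [-3.141e+00  1.000e-03 -1.900e-02] f [-6.   2.9 11.4] m [0.63 1.15 0.36] op 0.0133 g 59.4
-0.08 t 58.3 p [ 0.6204 -0.1607  0.0643] rot [-3.141e+00  2.000e-03 -7.800e-02] f [-6.5  2.1 10.7] m [0.77 1.2  0.7 ] op 0.0131 g 59.8
n 162 x [0.0081 0.0165 0.0266] y [0.0303 0.0589 0.0886] z [0.0713 0.0755]
n 166 x [0.0083 0.0159 0.0271] y [-0.0899 -0.0605 -0.0315] z [0.0714 0.0762]
```

View pics/clamp.png

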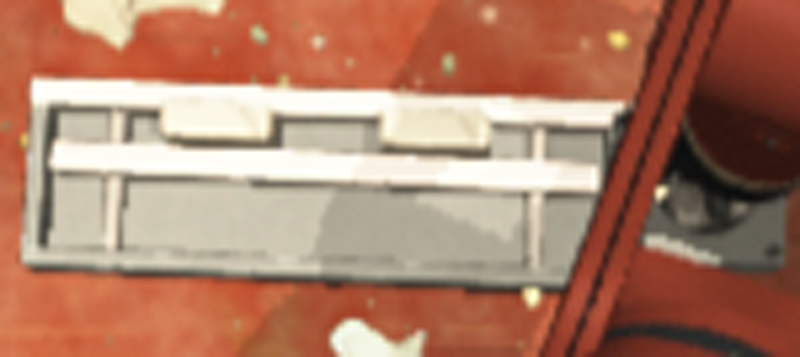

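The torque rose to 0.7 N m at the hard stop. The bar is against both tiles, which sit at the fence at (216,118) and (435,126). Now the key goes back to its stand.

```bash
cat >> h.py <<'E'
def stand():
    for dx,dy in [(0,0),(2,0),(-2,0),(0,2),(0,-2),(2,2),(-2,2),(2,-2),(-2,-2)]:
        q=KEY+np.array([dx,dy])*1e-3
        move_l([*q,.1],.1,rotation=[PI,0,0])
        f=move_l([*q,.0545],.04,max_force=10); o=st((dx,dy,f))
        if o['eef_pos'][2]<.059: return True
    return False
E
python3 - <<'E'
from h import *
movep([.6206,-.161,.0645],[PI,0,.06]); st('relax')
move_l([.6206,-.161,.16],.08,rotation=[PI,0,.06]); st('out')
movep([*KEY,.16],[PI,0,0])
if stand():
    gripper_to(.085); hold(.3); o=observe(); move_l([*o['eef_pos'][:2],.2],.15)
    set_joints([1.17,.22,1.526,0,1.395,-.126]); st('home')
    im,d,W=grab('top');im2,_,_=grab('scene'); zmap(-.02,.14,W); zmap(-.14,0,W)
    c=np.zeros((600,800,3),np.uint8);c[:300]=cv2.resize(im[155:215,220:380],(800,300),interpolation=cv2.INTER_CUBIC)
    c[300:,:400]=cv2.resize(im[215:275,365:445],(400,300));c[300:,400:]=cv2.resize(im2[150:240,360:480],(400,300));save('end.png',c)
    S=W.reshape(-1,3);m=(abs(S[:,0]-.45)<.04)&(abs(S[:,1]+.305)<.04)&(S[:,2]>.055)&(S[:,2]<.11);r=cv2.minAreaRect((S[m,:2]*1000).astype(np.float32));print('key',m.sum(),np.round(np.median(S[m],0),4),r)
E
```

```text
relax t 58.8 p [ 0.6203 -0.1607  0.0645] rot [-3.141e+00  1.000e-03  5.700e-02] f [-2.8  1.9  3.9] m [0.36 0.5  0.05] op 0.0132 g 60.2
out t 60.1 p [ 0.6201 -0.1608  0.1591] rot [-3.141e+00  1.000e-03  6.000e-02] f [-0.2  0.  -0.9] m [-0.01 -0.01  0.02] op 0.0132 g 59.6
(0, 0, False) t 63.1 p [ 0.4496 -0.3057  0.0548] rot [ 3.141 -0.     0.   ] f [ 0.3  0.2 -1.1] m [0.   0.02 0.04] op 0.0128 g 59.6
home t 68.5 p [0.1705 0.6015 0.2318] rot [3.141 0.    2.865] f [ 0.4 -0.6  0.2] m [0.02 0.03 0.04] op 0.0849 g 0.0
n 167 x [0.0083 0.0162 0.0266] y [0.0303 0.0593 0.0885] z [0.072  0.0761]
n 163 x [0.0082 0.0162 0.027 ] y [-0.0898 -0.0604 -0.0314] z [0.0722 0.0755]
key 134 [ 0.4507 -0.303   0.0843] ((451.430908203125, -303.9276428222656), (16.492006301879883, 54.20427703857422), 87.49329376220703)
```

View pics/end.png

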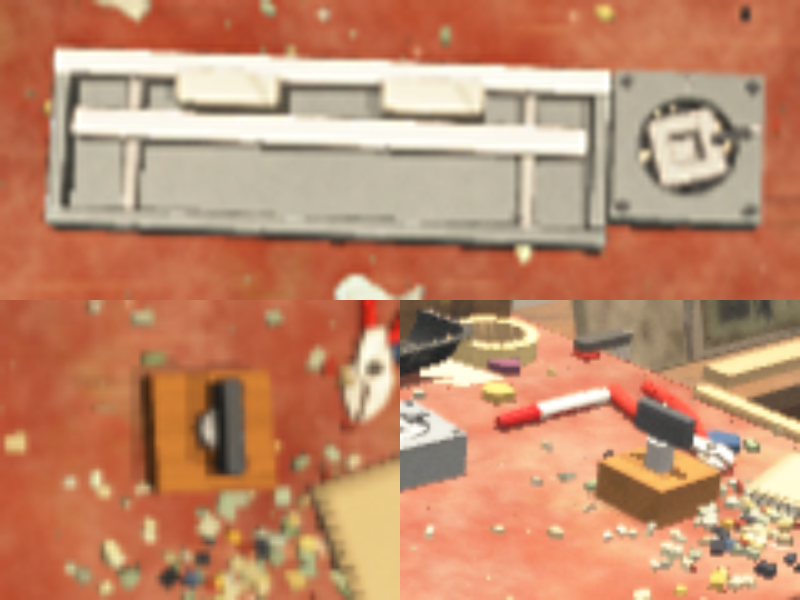

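The pointer is on the long mark at (735,132). Both tiles are clamped upright at (228,88) and (433,96), and the key stands in its block at (230,425). I'll hand the job in.

```bash
python3 -c "
from plant import *
print(job_done())"
```

```text
the job is handed in; nothing more can be done
None
```

The job is handed in: both tiles present stand upright and clamped against the fence, the spindle is at the long mark and the key is back upright in its stand (about 69 s used, no verdict returned).

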